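# Rehang the ink caddy on the press-side rail

## Task

Take the ink caddy, with its jar, off the notched rail of the grey mixing stand and hang it on the rail of the blue press stand, in one go without setting it down and level all the way so the jar stays in it. The blue rail's notch is not exactly in the middle of the stand: rest the hook lightly on the rail, feel along for the notch, and press the hook gently down past the ball catch until it is fully home on the notch floor, then let go; push and pull on the rails only as hard as needed (never over 30 N) and leave the other things alone.

Things in the scene. Friction and masses are not known exactly. Their poses are not given: they have to be found in the camera images.
- caddy: Green ink caddy, 0.3 kg: tray 68 x 68 mm with 16 mm walls, two side straps up to a black grip bar, back strip (rear face at x = 46 mm) with a bent-wire hook. Origin: centre of the tray's underside; z up, +x towards the hook. Hung fully home: origin 55 mm above the table, about 50 mm in front of the rail's middle, axes parallel to the stand's, leaning 2 degrees or so; 20 mm higher with the wires on the ridge.
- caddy_grip (a point): Centre of the black grip bar, 14 x 14 mm thick and 74 mm long along the caddy's y axis, at (0, 0, 125) mm in the caddy's frame: pinch it front to back, from above. Free below it for 50 mm (jar lid), and free in front and behind at its height.
- caddy_hook (a point): Middle of the hook's seat, (49.5, 0, 85) mm in the caddy's frame: underside of the two 6 mm wires (at y = -18 and +18 mm, 42 mm over all) that pass over the rail, centred in the 7 mm wide gap, x = 46 to 53 mm, which takes the 5 mm rail. It comes over the rail's mid-plane, on the notch floor, when home.
- caddy_wire (a point): Middle of the hook's lower cross wire, 6 mm thick, (56, 0, 60) mm in the caddy's frame. It goes down behind the rail, 28 mm deeper than the hook's seat with its lowest point, so the hook must be lifted or brought in at least that much above the ridge. Bring it in from the front, 30 to 80 mm above the ridge: coming straight down from higher, the back strip's lower edge (z = 2 mm) can land on the rail.
- ink_jar_c: White-lidded ink jar standing loose in the caddy's tray, 58 mm across, 62 mm high, 0.2 to 0.33 kg. Origin: centre of its underside, z up.
- mix_stand: Grey mixing stand, on which the caddy hangs at first. Foot 120 x 230 x 8 mm, two posts up to 147 mm, an upright aluminium rail 5 mm thick along the stand's y axis, 196 mm long, stop bar below it. Origin: on the table below the rail's mid-plane, midway between the posts; z up; -x is the front, where the caddy hangs. The notch is at y = 0 on this stand.
- mix_ridge (a point): Grey stand: point above its origin at the height of the rail's rounded ridge, 160 mm above the table. The square notch in the ridge is 47 mm wide and 20 mm deep.
- mix_catch (a point): Grey stand: sprung ball catch, which sticks 4 mm out of the rail's rear face, 18 mm below the notch floor. The hook's cross wire sits under it and must be pulled up past it to come off: a brief pull of some 3 to 10 N beyond the weight.
- press_stand: Blue press stand, on which the caddy shall hang. Same make, sizes and axes as the grey stand: origin on the table below the rail's mid-plane, midway between the posts; z up; -x is the front, where the caddy hangs. Its rail is clamped through slots and does not move, but the middle of the notch lies anywhere from y = -22 to +22 mm in the stand's frame; no reading tells where.
- press_middle (a point): Middle of the blue stand at the height of the notch floor, 140 mm above the table, in the rail's mid-plane. Fixed to the stand: it does not follow the notch.
- press_ridge (a point): Middle of the blue stand at the height of the rail's rounded ridge, 160 mm above the table, in the rail's mid-plane. Except for the one notch, 47 mm wide and 20 mm deep, the hook's wires can rest and slide on the ridge anywhere within 60 mm of the stand's middle.
- press_catch (a point): Blue stand: height of the sprung ball catch, behind the middle of the notch (here given at y = 0), 18 mm below the notch floor; the ball sticks 4 mm out of the rail's rear face. The hook's cross wire must be pushed down past it. Held level and pressed, it passes at some 4 to 12 N on the rail; let go too early, the caddy stays perched on the ball.
- ink_jar_a: Bystander: ink jar with a black lid, 64 mm across, 72 mm high. Origin under its centre.
- ink_jar_b: Bystander: ink jar with a yellow lid, 62 mm across, 70 mm high. Origin under its centre.
- squeegee: Bystander: wooden hand squeegee, 73 x 190 x 24 mm, lying. Origin under its middle.
- pin_case: Bystander: small grey case for register pins, 82 x 110 x 29 mm. Origin under its middle.
Not all that is in view belongs to the job. What is shaped like the caddy but yellow is not meant. There is more than one size of the ink_jar_c; the one meant has the size given above.

How it is judged:
By the outcome, as a careful person would: the job done as asked, in the order asked, and still so for the second after the job is handed in, with the robot touching nothing.
It also fails if it takes over 72 s, if anything falls off the work surface, if the arm or the gripper's body presses on something with over 40 N, if the wrist force passes 120 N, or if a joint passes its speed limit or range.

## Robot

A 7-joint arm with a two-finger parallel gripper is mounted at the origin on a cart in front of the work surface, level with it; the furniture and walls round the work are solid. World frame = base frame: x ahead of the robot, y to its left, z up, the work surface at z = 0. Lengths are in mm, angles in rad, forces in N, time in s.
With the tool pointing down it reaches from about 350 to 900 mm from the base axis. Payload 8.1 kg.
Tool frame: the origin (TCP) lies at the centre of the arm's flange, where the gripper is bolted on; the fingertips stand 178 mm ahead of it and the grasp point (between the pads) lies 159 mm ahead of it; z points along the fingers, y is the direction in which the jaws open and shut (so a half turn about z gives the same grasp; the last joint's range is limited). The gripper opens to 92 mm and grips with 3 to 60 N. Pads are 19 mm wide; open, the fingers measure 130 mm over their backs; the gripper's body (75 mm by 190 mm) begins 47 mm behind the grasp point.
Start: joints at [1.223, 0.434, 0.025, 1.573, -0.012, 1.134, -0.075], TCP at [151.451, -606.379, 404.742] pointing down, gripper open.
Joint ranges: [-2.62, 2.62], [-0.44, 2.09], [-1.27, 1.32], [0.08, 2.57], [-1.32, 4.46], [0.12, 2], [-2.74, 2.74]. Speed limits (rad/s): [2.22, 2.22, 3.01, 3.01, 3.14, 3.14, 3.14].

## Interface

Orientations are given as a 3x3 rotation matrix whose columns are the frame's x, y, z axes.
In Python, from workcell import * gives the robot as it stands. Calls block until the motion is done:
- reach(position, orientation): joint-space move of the TCP to a pose.
- line_to(position, orientation=None, vel=150): straight line of the TCP; orientation=None keeps the orientation; vel is the mean speed in mm/s.
- movej(angles): joint-space move.
- open_jaws() and grasp(newtons=None): open the fingers fully, or close them until they stop; newtons is the grip in N (None keeps the last).
- dwell(seconds).
- inverse_kinematics(position, orientation): joint angles nearest the present ones, or None.
- read_state(): the state.
- capture(name): name is "scene" or "side" or "wrist"; returns a dict with "pixels" (480x640x3 uint8, blue, green, red), "z_map" (480x640 float32, mm along the optical axis (not along the pixel's ray), 0 where there is no reading), "intrinsics" (3x3 intrinsics, pixels), "T" (4x4, takes a point from camera to world coordinates). Camera axes: x right, y up, looking along -z (the intrinsics and any distortion apply to the point x, -y, -z); pixel columns grow to the right and rows downward; lengths in mm; the calibration is good to about 2 mm. A picture is of the moment at which its call begins.
A pose or a line that the arm cannot do raises Unreachable and nothing moves.
- sign_off(): hands the job in, once; it reports no verdict.
The state is a dict: "time": time; "joint_pos": joint angles; "joint_velocities": joint speeds; "effort": joint torques, N m; "tcp_pos": TCP position; "tcp_rot": TCP orientation; "ft_force": force on the tool from outside, world axes, zero at the start; "wrist_torque": the same for the moment, N m; "width": finger opening in mm.
Only numpy, scipy, OpenCV 4.12 (cv2) and the standard library are available. Lean on these libraries where they do the work, as an engineer would, in place of code of your own. Each camera call takes 0.05 s, during which the arm holds its last target.

## Working session

There is one attempt and no reset: what is moved stays moved. The work goes in short steps, each a Python script; the robot and the scene stay as the last script left them, time stands still between calls to the robot, and variables do not carry over. Pictures are saved under pics/ and viewed, and the job is handed in when it is done.

```bash
ls; mkdir -p pics; python3 - <<'E'
from workcell import *
import cv2, numpy as np
for n in ["scene","side","wrist"]:
    c=capture(n); cv2.imwrite(f"pics/{n}0.png",c["pixels"]); np.savez(f"pics/{n}0.npz",**c)
    print(n,c["intrinsics"].tolist(),np.round(c["T"],3).tolist(),[k for k in c])
s=read_state();print(s)
E
```

```text
pics
scene [[526.5332981572507, 0.0, 328.8547726554236], [0.0, 526.5332981572507, 234.47241787333542], [0.0, 0.0, 1.0]] [[-0.77, 0.35, -0.534, -15.487], [-0.638, -0.395, 0.661, 938.521], [0.02, 0.849, 0.527, 753.102], [0.0, 0.0, 0.0, 1.0]] ['pixels', 'z_map', 'intrinsics', 'T']
side [[560.5440759371675, 0.0, 327.10347686158974], [0.0, 560.5440759371675, 254.63433170470967], [0.0, 0.0, 1.0]] [[-0.986, 0.086, -0.142, 469.225], [-0.166, -0.509, 0.845, 1093.7], [0.001, 0.857, 0.516, 707.511], [0.0, 0.0, 0.0, 1.0]] ['pixels', 'z_map', 'intrinsics', 'T']
wrist [[386.95014668318225, 0.0, 323.34419541451865], [0.0, 386.95014668318225, 234.3295857464629], [0.0, 0.0, 1.0]] [[0.241, 0.922, 0.303, 233.106], [-0.97, 0.23, 0.073, -584.617], [-0.002, -0.312, 0.95, 382.686], [0.0, 0.0, 0.0, 1.0]] ['pixels', 'z_map', 'intrinsics', 'T']
{'time': 0.15, 'joint_pos': array([ 1.22337689,  0.43503808,  0.02500375,  1.57389132, -0.01159097,
        1.13399382, -0.07508186]), 'joint_velocities': array([ 0.00028047, -0.00187722,  0.00111665, -0.00411104,  0.00071866,
        0.00064415,  0.00063498]), 'effort': array([ 1.74538771e-03, -6.68259215e+01,  9.85988528e-01, -3.14691138e+01,
       -6.03799266e-02,  3.93770984e-02,  7.45388638e-05]), 'tcp_pos': array([ 151.40160203, -606.20075089,  404.13966207]), 'tcp_rot': array([[ 9.70198916e-01,  2.42309503e-01, -4.10548032e-04],
       [ 2.42309816e-01, -9.70198287e-01,  1.11243495e-03],
       [-1.28759436e-04, -1.17876300e-03, -9.99999297e-01]]), 'ft_force': array([ 0.5954558 ,  0.88798054, -0.68441767]), 'wrist_torque': array([ 0.00678295, -0.02451258, -0.02185051]), 'width': 92.01478370163645}
```

View pics/scene0.png

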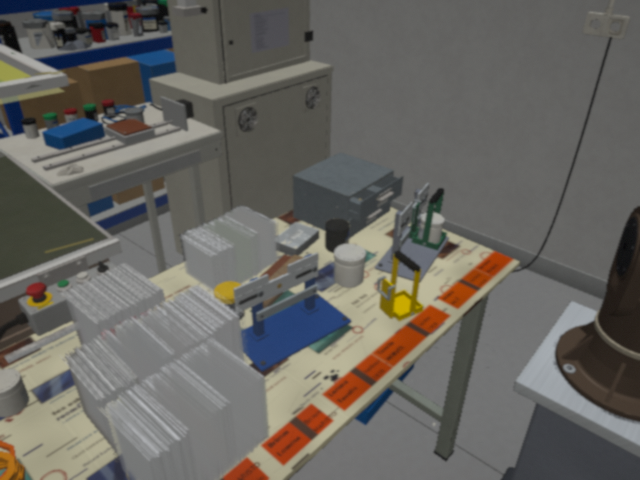

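View pics/side0.png

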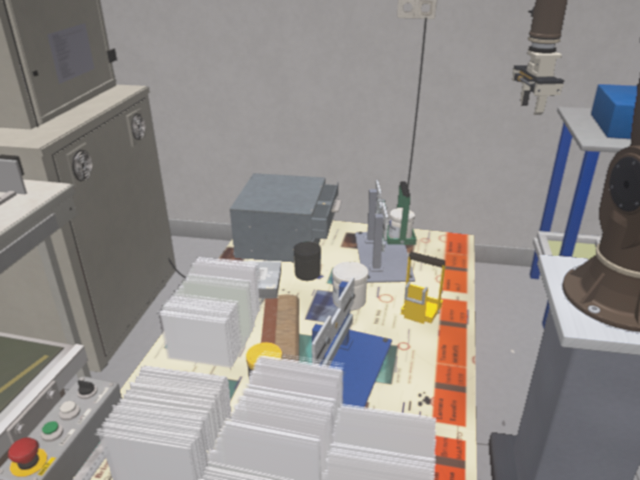

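View pics/wrist0.png

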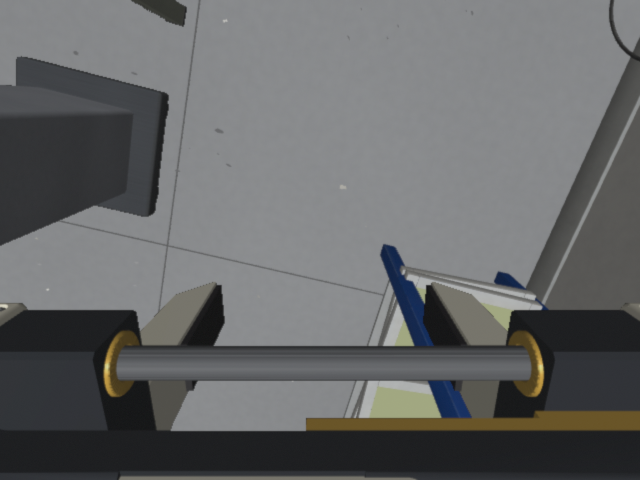

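The scene camera shows the green caddy at about (435,220) on the grey stand, and the blue stand with its foot at (295,330) and rail at (280,280). A yellow lookalike stands on the table at (402,285). Next I'll locate these from depth and colour.

```bash
cat > h.py <<'E'
import numpy as np, cv2
def cloud(c):
    z=c["z_map"];K=c["intrinsics"];T=c["T"]
    v,u=np.mgrid[0:480,0:640]
    x=(u-K[0,2])/K[0,0]*z;y=(v-K[1,2])/K[1,1]*z
    P=np.stack([x,-y,-z,np.ones_like(z)],-1)@T.T
    P=P[...,:3].copy();P[z<=0]=np.nan
    return P
E
python3 - <<'E'
from h import *
for n in ["scene","side"]:
    c=np.load(f"pics/{n}0.npz");P=cloud(c)
    hsv=cv2.cvtColor(c["pixels"],cv2.COLOR_BGR2HSV)
    H,S,V=hsv[...,0],hsv[...,1],hsv[...,2]
    X,Y,Z=P[...,0],P[...,1],P[...,2]
    ws=(Z>-20)&(Z<300)&(X>150)&(X<1200)&(np.abs(Y)<900)
    for nm,m in dict(green=(H>60)&(H<95)&(S>120),blue=(H>100)&(H<125)&(S>120),yellow=(H>20)&(H<32)&(S>180)).items():
        m=m&ws
        k,lab,st,ce=cv2.connectedComponentsWithStats(m.astype(np.uint8))
        for i in range(1,k):
            if st[i,4]>40:
                q=P[lab==i]
                print(n,nm,st[i],np.round(ce[i]),np.round(np.percentile(q,[2,50,98],axis=0)).tolist())
    # top-view height map print 
    im=np.zeros((600,800,3),np.uint8)
    for p,col in zip(P[ws],c["pixels"][ws]):
        # world x up, y left: scale .6
        r=int(600-(p[0]-100)*0.6);cc=int(400-p[1]*0.6) if True else 0
        if 0<=r<600 and 0<=cc<800: im[r,cc]=col
    cv2.imwrite(f"pics/{n}_top.png",im)
    b=cv2.resize(c["pixels"][150:360,220:540] ,None,fx=2.5,fy=2.5,interpolation=cv2.INTER_CUBIC)
    cv2.imwrite(f"pics/{n}_zoom.png",b)
E
```

```text
scene blue [ 244  297  105   74 3928] [291. 331.] [[497.0, 237.0, 3.0], [557.0, 344.0, 7.0], [617.0, 450.0, 33.0]]
scene yellow [383 257  15  36 146] [391. 276.] [[441.0, 108.0, 45.0], [463.0, 116.0, 76.0], [467.0, 169.0, 115.0]]
scene yellow [381 271  42  49 846] [402. 303.] [[393.0, 86.0, -1.0], [427.0, 135.0, 11.0], [458.0, 174.0, 110.0]]
scene yellow [216 282  22  19 213] [226. 290.] [[671.0, 367.0, 65.0], [701.0, 394.0, 69.0], [720.0, 408.0, 71.0]]
scene yellow [ 28 293  23  14 136] [ 40. 301.] [[924.0, 643.0, 73.0], [940.0, 665.0, 75.0], [965.0, 681.0, 79.0]]
side blue [ 334  331   56   75 2347] [360. 365.] [[500.0, 238.0, 5.0], [537.0, 317.0, 8.0], [578.0, 414.0, 12.0]]
side yellow [424 298  14  23 219] [430. 308.] [[400.0, 94.0, -0.0], [413.0, 125.0, 4.0], [427.0, 175.0, 51.0]]
side yellow [ 11 450  43  26 303] [ 31. 466.] [[922.0, 645.0, 74.0], [941.0, 670.0, 76.0], [969.0, 684.0, 78.0]]
```

View pics/scene_zoom.png

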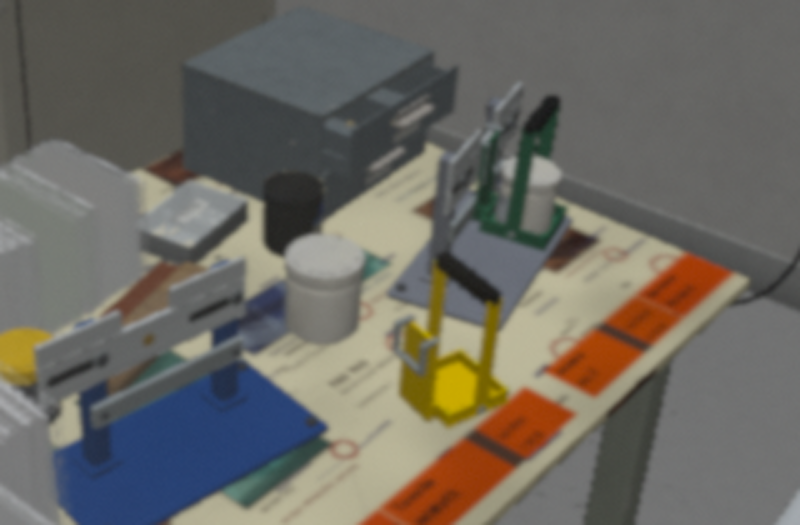

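View pics/side_zoom.png

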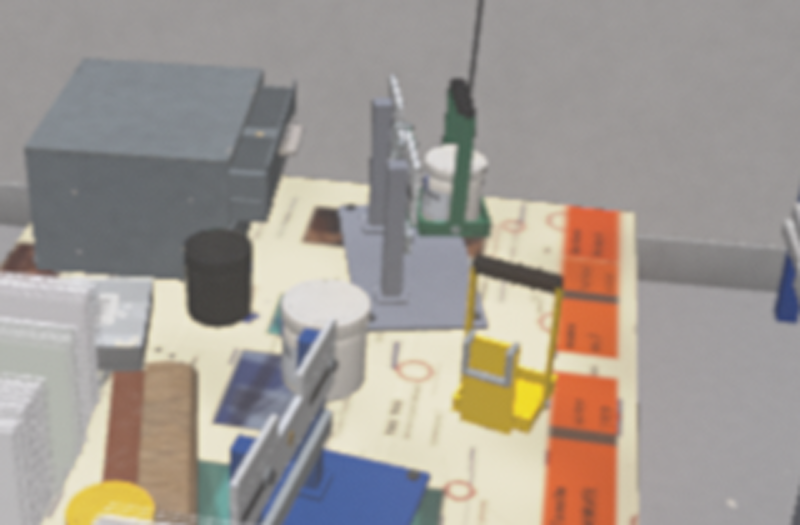

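View pics/side_top.png

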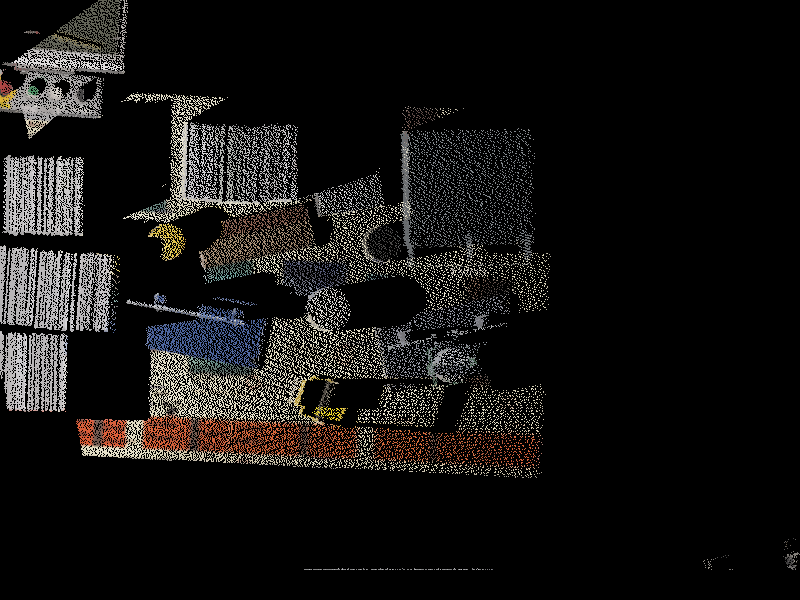

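The zooms show the blue rail with its notch gap near (145,315) in the scene zoom. The green caddy's grip bar is at (540,115). Next: coarse poses from the high points in depth.

```bash
python3 - <<'E'
from h import *
Q=[]
for n in ["scene","side"]:
    c=np.load(f"pics/{n}0.npz");P=cloud(c);pix=c["pixels"].astype(int)
    X,Y,Z=P[...,0],P[...,1],P[...,2]
    m=(X>430)&(X<700)&(Y>-260)&(Y<40)&(Z>100)&(Z<230)
    dark=m&(pix.max(-1)<70)&(Z>165)
    print(n,"bar",dark.sum(),np.round(np.percentile(P[dark],[2,50,98],axis=0)).tolist())
    br=pix.min(-1)>90
    for nm,b in dict(grey=(450,700,-260,40),blue=(560,680,180,470)).items():
        mm=(X>b[0])&(X<b[1])&(Y>b[2])&(Y<b[3])&(Z>143)&(Z<166)&br
        q=P[mm]
        l=cv2.fitLine(q[:,:2].astype(np.float32),cv2.DIST_HUBER,0,.01,.01).ravel()
        print(n,nm,len(q),l.round(3),np.degrees(np.arctan2(l[1],l[0])),np.percentile(q,[1,50,99],axis=0).round().tolist())
        t=(q[:,:2]-l[2:])@l[:2]; r=(q[:,:2]-l[2:])@[-l[1],l[0]]
        ok=np.abs(r)<12
        print(np.percentile(t[ok],[0,1,99,100]).round(), np.std(r[ok]), np.percentile(q[ok,2],[50,90,99]), np.histogram(t[ok],bins=24))
E
```

```text
scene bar 139 [[475.0, -123.0, 166.0], [484.0, -74.0, 181.0], [495.0, -50.0, 185.0]]
scene grey 166 [ 1.98000e-01 -9.80000e-01  5.36244e+02 -6.48000e+01] -78.57314 [[489.0, -172.0, 143.0], [540.0, -49.0, 153.0], [572.0, 18.0, 160.0]]
[-86. -85. 109. 110.] 2.8651417796449112 [155.13811235 158.91259054 160.35838033] (array([16,  9,  8,  6,  5,  5,  6,  7,  7,  3,  0,  0,  0,  3,  4, 13,  4,
        5,  6,  8,  8,  2,  6,  4]), array([-86.12834687, -77.96470556, -69.80106424, -61.63742293,
       -53.47378162, -45.3101403 , -37.14649899, -28.98285768,
       -20.81921637, -12.65557505,  -4.49193374,   3.67170757,
        11.83534889,  19.9989902 ,  28.16263151,  36.32627283,
        44.48991414,  52.65355545,  60.81719677,  68.98083808,
        77.14447939,  85.3081207 ,  93.47176202, 101.63540333,
       109.79904464]))
scene blue 532 [1.82000e-01 9.83000e-01 5.79580e+02 3.65175e+02] 79.48967 [[560.0, 262.0, 143.0], [584.0, 388.0, 152.0], [608.0, 453.0, 160.0]]
[-107. -103.   88.   90.] 1.4600310260265448 [152.28599848 158.58887065 160.05770703] (array([17, 21, 23, 25, 24, 28, 25, 24, 
[... 1363 characters left out ...]
1 5.77423e+02 3.54127e+02] 79.45237 [[561.0, 262.0, 143.0], [585.0, 393.0, 154.0], [648.0, 468.0, 161.0]]
[-95. -89. 102. 120.] 2.754162648030902 [154.87175665 159.69512251 160.95137785] (array([12, 22, 23, 16, 18, 22, 20, 23, 25,  0,  0,  0,  0,  9, 26, 27, 30,
       27, 24, 26, 29, 48,  3,  1]), array([-94.84622138, -85.90482915, -76.96343692, -68.02204469,
       -59.08065246, -50.13926023, -41.197868  , -32.25647577,
       -23.31508354, -14.37369131,  -5.43229908,   3.50909315,
        12.45048538,  21.39187761,  30.33326984,  39.27466207,
        48.2160543 ,  57.15744653,  66.09883876,  75.04023099,
        83.98162322,  92.92301545, 101.86440768, 110.80579991,
       119.74719214]))
```

```bash
cat >> h.py <<'E'
# measured stand frames (coarse): yaw of stand x axis, rail mid (front-face estimate)
def R(yaw,flip=1):
    "tool down, jaw axis y along stand x (flip=+1/-1)"
    c,s=np.cos(yaw),np.sin(yaw)
    y=flip*np.array([c,s,0]);z=np.array([0,0,-1.]);x=np.cross(y,z)
    return np.stack([x,y,z],1)
E
python3 - <<'E'
from workcell import *
from h import *
for f in (1,-1):
    for nm,p,yaw in [("grey",(487,-75),11.4),("blue",(529,366),-10.5)]:
        for z in (340,460,520):
            q=inverse_kinematics(np.array([*p,z]),R(np.radians(yaw),f))
            print(f,nm,z,None if q is None else np.round(q,2))
# fine notch edges & rail
for n in ["scene","side"]:
    c=np.load(f"pics/{n}0.npz");P=cloud(c);pix=c["pixels"].astype(int)
    for nm,o,yaw in [("blue",(578,357.6),-10.5),("grey",(538.5,-65),11.43)]:
        y=np.radians(yaw);q=P-np.array([*o,0]);sx=q[...,0]*np.cos(y)+q[...,1]*np.sin(y);sy=-q[...,0]*np.sin(y)+q[...,1]*np.cos(y)
        m=(np.abs(sx)<9)&(np.abs(sy)<130)&(P[...,2]>144)&(P[...,2]<163)&(pix.min(-1)>80)
        h=np.histogram(sy[m],bins=np.arange(-110,111,5))[0]
        s=np.sort(sy[m]);g=[(round(a,1),round(b,1)) for a,b in zip(s[:-1],s[1:]) if b-a>6]
        print(n,nm,"ends",s[:4].round(1),s[-4:].round(1),"gaps",g,"sx med",np.median(sx[m]),np.polyfit(sy[m],sx[m],1))
E
```

```text
1 grey 340 [ 0.55  0.37 -0.64  1.93  0.27  0.93 -0.03]
1 grey 460 [ 0.6   0.25 -0.68  1.76  0.17  1.19  0.08]
1 grey 520 [ 0.63  0.21 -0.7   1.65  0.14  1.33  0.1 ]
1 blue 340 [-0.17  0.66 -0.84  1.55  0.52  1.16 -1.3 ]
1 blue 460 [-0.14  0.58 -0.91  1.39  0.46  1.39 -1.24]
1 blue 520 [-0.14  0.57 -0.97  1.28  0.46  1.52 -1.23]
-1 grey 340 [-0.78  0.49  1.17  2.03 -0.55  0.98 -2.27]
-1 grey 460 [-0.87  0.28  1.18  1.86 -0.27  1.19 -2.55]
-1 grey 520 [-0.91  0.2   1.17  1.75 -0.19  1.31 -2.64]
-1 blue 340 [-0.07  0.76 -1.07  1.54  0.69  1.25  1.72]
-1 blue 460 [-0.08  0.64 -1.07  1.38  0.56  1.44  1.83]
-1 blue 520 [-0.1   0.6  -1.07  1.28  0.52  1.55  1.87]
scene blue ends [-99.2 -97.6 -97.2 -96.9] [128.1 129.5 129.5 129.6] gaps [(np.float64(-23.0), np.float64(22.9)), (np.float64(99.3), np.float64(128.1))] sx med 0.1060393925012093 [0.00068882 0.09945023]
scene grey ends [-109.2 -108.5 -108.5 -106.3] [85.  85.2 85.5 86.8] gaps [(np.float64(-34.4), np.float64(-27.0)), (np.float64(-26.9), np.float64(7.1))] sx med -3.184358327126862 [-1.96390702e-03 -2.57041072e+00]
side blue ends [-98.4 -95.3 -94.9 -94.9] [128.9 129.4 129.5 129.7] gaps [(np.float64(-21.7), np.float64(24.8)), (np.float64(99.4), np.float64(114.3))] sx med -0.29253653845213723 [0.0035166 0.2619458]
side grey ends [-115.  -114.6 -112.  -111.4] [85.8 85.9 86.1 86.7] gaps [(np.float64(-25.6), np.float64(10.7))] sx med 0.046859703935366426 [0.00013073 0.09054517]
```

```bash
python3 - <<'E'
from workcell import *
from h import *
reach(np.array([490,-84,480]),R(np.radians(11.4)))
s=read_state();print(s["time"],s["tcp_pos"],s["ft_force"])
c=capture("wrist");np.savez("pics/w1.npz",**c);cv2.imwrite("pics/w1.png",c["pixels"])
P=cloud(c);pix=c["pixels"].astype(int)
Z=P[...,2]
d=(Z>172)&(Z<195)&(pix.max(-1)<80)
k,lab,st,ce=cv2.connectedComponentsWithStats(d.astype(np.uint8))
for i in range(1,k):
    if st[i,4]>100:
        print(st[i],np.percentile(P[lab==i],[1,50,99],axis=0).round(1).tolist(), cv2.minAreaRect(P[lab==i][:,:2].astype(np.float32)))
E
```

```text
2.3917 [489.98047845 -85.3184083  479.71104933] [-0.11274219  0.28196545  0.11543299]
[ 310  179   21   96 1713] [[474.9, -121.2, 176.0], [486.3, -84.1, 183.8], [498.8, -50.8, 185.5]] ((487.1025695800781, -86.41019439697266), (15.168954849243164, 72.47210693359375), 11.200130462646484)
```

View pics/w1.png

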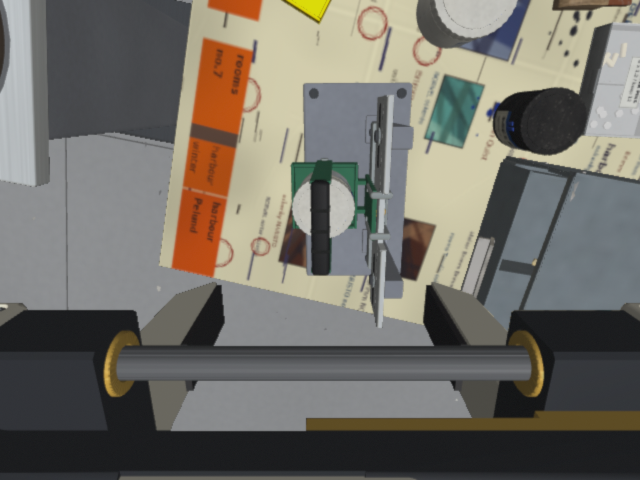

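The wrist picture shows the green caddy below the bar at (320,225) px, hooked over the rail at x≈380 px. The bar's centre is at (487.1, -86.4) mm with a yaw of 11.2°. Next: descend, grip lightly, check the forces, then tighten.

```bash
python3 - <<'E'
from workcell import *
from h import *
Rg=R(np.radians(11.3))
line_to(np.array([487.1,-86.4,420]),Rg,vel=150)
line_to(np.array([487.1,-86.4,341]),Rg,vel=80)
s=read_state();print(s["time"],s["tcp_pos"],s["ft_force"])
grasp(8);dwell(.2)
s=read_state();print(s["time"],s["tcp_pos"],s["ft_force"],s["wrist_torque"],s["width"])
c=capture("wrist");cv2.imwrite("pics/w2.png",c["pixels"])
c=capture("side");cv2.imwrite("pics/s2.png",cv2.resize(c["pixels"][120:320,300:500],None,fx=3,fy=3))
E
```

```text
4.125 [487.33248619 -86.34511253 341.48255711] [-0.85012697  0.48745395 -0.15261983]
5.5083 [487.34987295 -86.3343978  341.07673384] [ 2.86315945  0.163329   -2.87892065] [ 0.08739417 -0.82566024 -0.01433956] 14.217437340235989
```

View pics/s2.png

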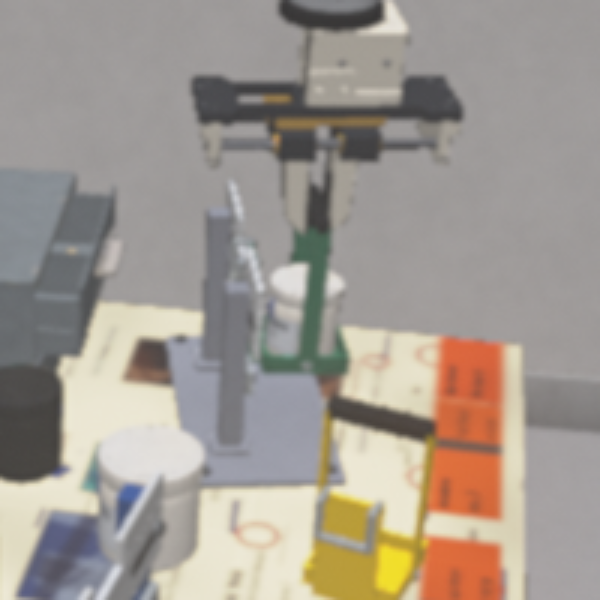

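View pics/w2.png

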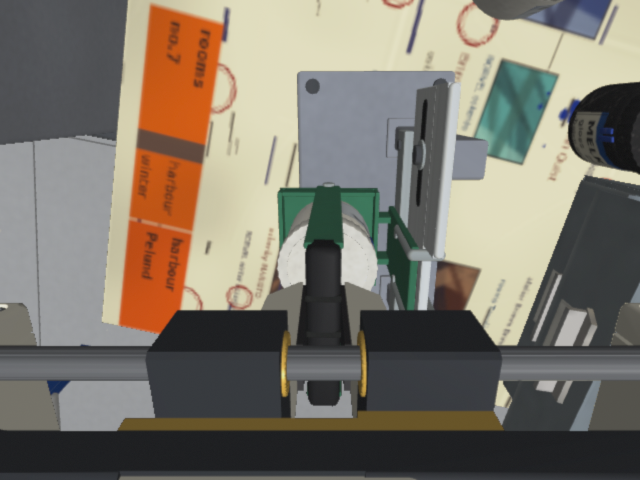

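```bash
python3 - <<'E'
from workcell import *
from h import *
Rg=R(np.radians(11.3))
grasp(40)
p=np.array([487.1,-86.4,341.])
s=read_state();print(s["time"],s["tcp_pos"].round(1),s["ft_force"].round(1),s["wrist_torque"].round(2))
while p[2]<352:
    p[2]+=1.5; line_to(p,Rg,vel=12)
    s=read_state();f=s["ft_force"];print(round(s["time"],2),s["tcp_pos"].round(1),f.round(1),s["wrist_torque"].round(2),round(s["width"],1))
    if np.hypot(f[0],f[1])>12 or abs(f[2])>24: print("stop");break
E
```

```text
5.825 [487.4 -86.3 341.1] [ 4.6  0.1 -3.9] [ 0.19 -1.27  0.06]
6.1 [487.4 -86.3 342.3] [ 6.6  1.2 -7.9] [ 0.22 -1.63 -0.03] 13.7
6.38 [487.5 -86.3 343.4] [  8.2   1.  -13.1] [ 0.34 -2.07 -0.  ] 13.7
6.65 [487.3 -86.2 345.1] [ 6.3  0.8 -9.2] [ 0.37 -1.69  0.03] 13.7
6.92 [487.3 -86.2 346.8] [ 6.7  0.7 -7.4] [ 0.38 -1.48  0.03] 13.4
7.2 [487.2 -86.2 348.3] [ 4.9  1.6 -6. ] [ 0.34 -1.39  0.03] 13.9
7.47 [487.2 -86.2 349.9] [ 5.1  1.6 -3.5] [ 0.39 -1.32  0.05] 13.6
7.75 [487.1 -86.3 351.5] [ 4.1  1.2 -2.5] [ 0.38 -1.19  0.05] 13.6
8.03 [487.  -86.4 353.1] [ 3.1  1.1 -2.4] [ 0.31 -0.97 -0.01] 13.6
```

```bash
python3 - <<'E'
from workcell import *
from h import *
Rg=R(np.radians(11.3))
d=np.array([np.cos(np.radians(11.3)),np.sin(np.radians(11.3)),0])
p=np.array([487.1,-86.4,354.])
for i in range(3):
    p=p+d*0.8; p[2]+=1; line_to(p,Rg,vel=12)
    s=read_state();f=s["ft_force"];print(round(s["time"],2),s["tcp_pos"].round(1),f.round(1),s["wrist_torque"].round(2),round(s["width"],1))
E
```

```text
8.36 [487.5 -86.4 354.7] [ 2.9  0.7 -4.9] [ 0.11 -0.74  0.03] 13.9
8.62 [488.1 -86.3 355.7] [-0.7 -0.4 -5.9] [ 0.03 -0.08 -0.03] 14.0
8.88 [489.1 -86.  356.9] [-1.6  0.  -4.4] [-0.13  0.3  -0.06] 13.7
```

```bash
python3 - <<'E'
from workcell import *
from h import *
Rg=R(np.radians(11.3))
d=np.array([np.cos(np.radians(11.3)),np.sin(np.radians(11.3)),0])
p=np.array([487.1,-86.4,357.])+d*1.7
line_to(p,Rg,vel=15)
for z,v in ((362,25),(400,60)):
    p[2]=z; line_to(p,Rg,vel=v)
    s=read_state();print(round(s["time"],2),s["tcp_pos"].round(1),s["ft_force"].round(1),s["wrist_torque"].round(2),round(s["width"],1))
p[2]=510; line_to(p,Rg,vel=150); dwell(.2)
s=read_state();print(round(s["time"],2),s["tcp_pos"].round(1),s["ft_force"].round(1),s["wrist_torque"].round(2),round(s["width"],1))
for n in("wrist","side"):
    c=capture(n);np.savez(f"pics/{n}3.npz",**c);cv2.imwrite(f"pics/{n}3.png",c["pixels"])
E
```

```text
9.47 [488.7 -86.1 362.2] [-1.1 -1.2 -6.5] [-0.07  0.21 -0.02] 13.8
10.26 [488.7 -86.2 399.9] [-1.1 -0.4 -5.6] [-0.13  0.24 -0.01] 13.5
11.34 [488.6 -86.2 509.1] [ 0.1 -0.4 -6.1] [-0.03 -0.08 -0.05] 13.8
```

View pics/side3.png

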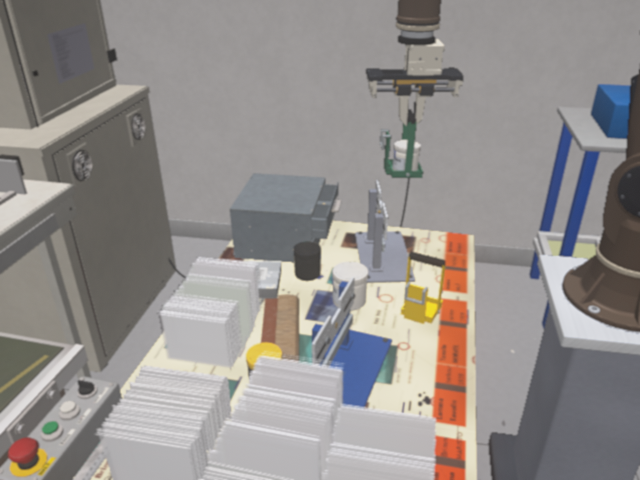

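View pics/wrist3.png

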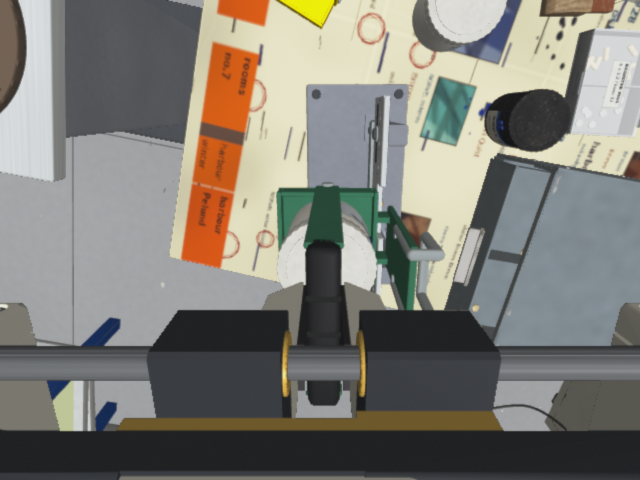

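The side picture shows the caddy hanging level in the gripper at (405,150) px with the jar in it. Next: carry it across to in front of the blue rail, and compare both rails in wrist depth.

```bash
cat >> h.py <<'E'
def rail(c,o,yaw,zr=(146,164),w=12):
    P=cloud(c);pix=c["pixels"].astype(int)
    y=np.radians(yaw);q=P-np.array([*o,0]);sx=q[...,0]*np.cos(y)+q[...,1]*np.sin(y);sy=-q[...,0]*np.sin(y)+q[...,1]*np.cos(y)
    m=(np.abs(sx)<w)&(np.abs(sy)<115)&(P[...,2]>zr[0])&(P[...,2]<zr[1])
    a,b=sx[m],sy[m];t=m&(P[...,2]>158.5)
    s=np.sort(b);g=[(round(float(i),1),round(float(j),1)) for i,j in zip(s[:-1],s[1:]) if j-i>5]
    print("n",m.sum(),"sx pct",np.percentile(a,[2,10,50,90,98]).round(1),"top sx",np.percentile(sx[t],[5,50,95]).round(1) if t.sum() else None,
      "slope",np.polyfit(b,a,1).round(4),"ends",s[[0,-1]].round(1),"gaps",g,"zmax",np.percentile(P[...,2][m],[90,99]).round(1))
E
python3 - <<'E'
from workcell import *
from h import *
rail(np.load("pics/w1.npz"),(540.9,-76.8),11.3)
yw=np.radians(-10.5);d=np.array([np.cos(yw),np.sin(yw),0]);l=np.array([-np.sin(yw),np.cos(yw),0])
p=np.array([578,357.6,510])-d*125-l*15
line_to(p,R(yw),vel=180);dwell(.2)
s=read_state();print(round(s["time"],2),s["tcp_pos"].round(1),s["ft_force"].round(1),s["wrist_torque"].round(2),round(s["width"],1))
c=capture("wrist");np.savez("pics/w4.npz",**c);cv2.imwrite("pics/w4.png",c["pixels"])
rail(c,(578,357.6),-10.5)
c=capture("side");cv2.imwrite("pics/s4.png",c["pixels"])
E
```

```text
n 1622 sx pct [-5.6 -5.4 -3.6 -0.4  9.5] top sx [-4.7 -3.  -1.4] slope [-6.0000e-04 -2.6723e+00] ends [-99.3  96.7] gaps [(-24.1, 22.0)] zmax [159.1 159.9]
14.31 [452.5 365.4 510.1] [ 0.7 -0.1 -6.7] [-0.02 -0.09 -0.  ] 13.7
n 1803 sx pct [-2.6 -2.3 -1.5  1.8  9.1] top sx [-1.7 -0.1  1.8] slope [ 0.0025 -0.6013] ends [-98.9  97.5] gaps [(-23.4, 22.9)] zmax [158.9 160. ]
```

View pics/w4.png

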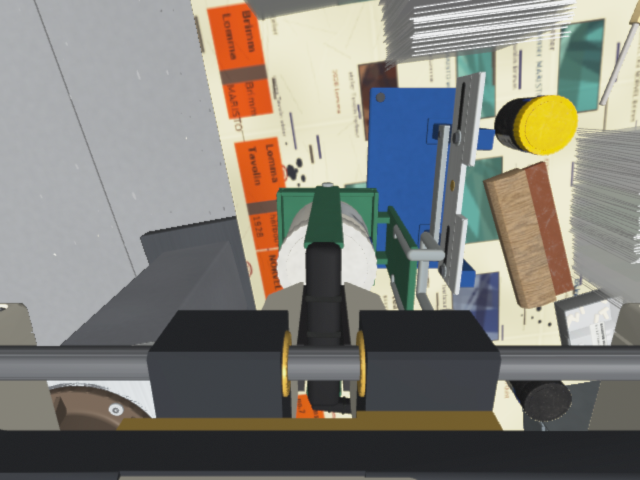

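View pics/s4.png

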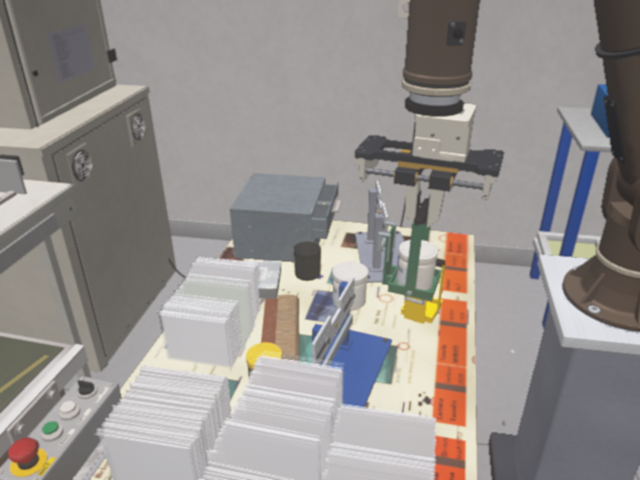

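The wrist picture shows the blue rail running from (475,75) to (455,290) px, with the notch gap around (455,190). The hook stays in front of it. Next: bring the hook in from the front, lateral +16 mm off, and touch down.

```bash
cat >> h.py <<'E'
yw=np.radians(-10.4);d=np.array([np.cos(yw),np.sin(yw),0]);l=np.array([-np.sin(yw),np.cos(yw),0]);RB=R(yw)
O=np.array([578,357.6,0])
def P3(sx,sy,z): return O+d*sx+l*sy+np.array([0,0,z])
def st(read_state):
    s=read_state();f=s["ft_force"];q=s["tcp_pos"]-O
    F=np.array([f@d,f@l,f[2]]);X=np.array([q@d,q@l,s["tcp_pos"][2]])
    print(round(s["time"],2),X.round(1),"F",F.round(1),"T",s["wrist_torque"].round(2),round(s["width"],1))
    return X,F
E
python3 - <<'E'
from workcell import *
from h import *
line_to(P3(-110,17,412),RB,vel=150);st(read_state)
line_to(P3(-60,17,410),RB,vel=60);st(read_state)
line_to(P3(-50,17,410),RB,vel=30);X,F=st(read_state)
if np.abs(F[:2]).max()<4:
    line_to(P3(-50,17,368),RB,vel=60);X,F=st(read_state)
    z=368
    while F[2]<-3.5 and z>356 and np.abs(F[:2]).max()<8:
        z-=1;line_to(P3(-50,17,z),RB,vel=15);X,F=st(read_state)
c=capture("wrist");cv2.imwrite("pics/w5.png",c["pixels"])
c=capture("scene");cv2.imwrite("pics/s5.png",cv2.resize(c["pixels"][170:400,160:460],None,fx=2.5,fy=2.5))
E
```

```text
15.25 [-110.1   17.2  412.9] F [-0.4 -0.1 -6. ] T [-0.02 -0.1  -0.01] 13.5
16.23 [-60.6  17.2 410. ] F [-0.6  0.1 -5.4] T [-0.04 -0.02 -0.01] 13.9
16.72 [-49.9  17.  409.9] F [-0.4  0.3 -6.9] T [-0.01 -0.04  0.01] 13.5
17.57 [-49.9  16.7 367.8] F [ 0.2 -3.4 -7.1] T [-0.73  0.14 -0.19] 13.4
17.82 [-50.   16.8 367.3] F [-1.3 -3.1 -4.9] T [-0.93  0.3  -0.19] 13.3
18.07 [-49.9  16.9 366.2] F [ 0.1 -4.  -4.3] T [-1.14  0.19 -0.27] 13.8
18.32 [-49.8  16.9 365. ] F [-0.3 -4.7 -2.6] T [-1.17  0.05 -0.2 ] 13.9
```

View pics/w5.png

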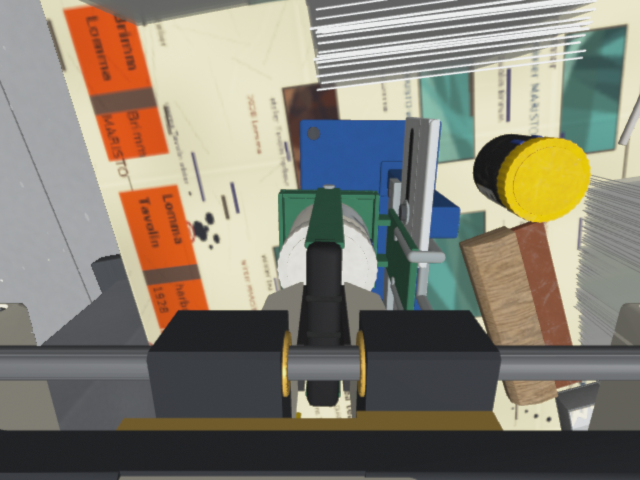

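View pics/s5.png

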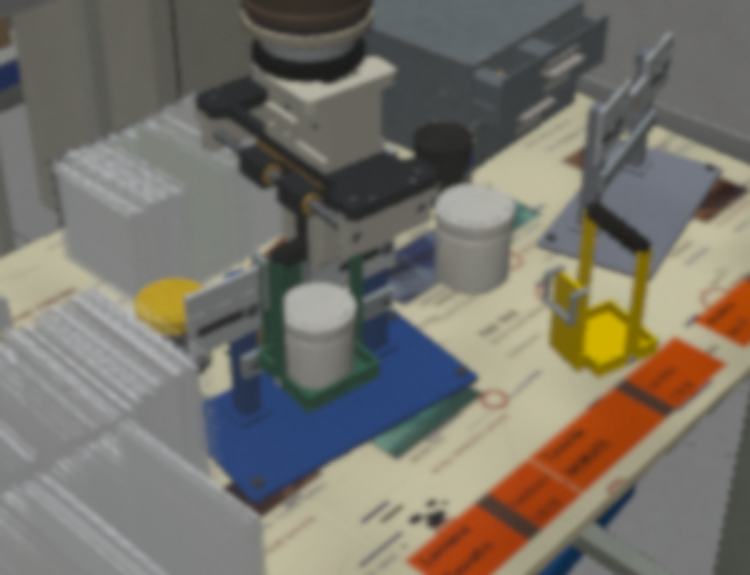

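The hook touched early, at TCP z≈367 instead of 361, with a sideways force towards -y. In the w4 picture the blue posts sit at rows 138 and 272, while the rail spans rows 75–290. So the rail is shifted about +20 mm on the stand, and the cross wire probably met the +y post. I'll lift, go to the -y side of the notch and feel from there.

```bash
python3 - <<'E'
from workcell import *
from h import *
line_to(P3(-50,17,395),RB,vel=60)
line_to(P3(-50,-18,395),RB,vel=60);st(read_state)
line_to(P3(-50,-18,366),RB,vel=50);X,F=st(read_state)
z=366
while F[2]<-3.5 and z>356 and np.abs(F[:2]).max()<6:
    z-=.8;line_to(P3(-50,-18,z),RB,vel=12);X,F=st(read_state)
c=capture("scene");cv2.imwrite("pics/s6.png",cv2.resize(c["pixels"][170:400,160:460],None,fx=2.5,fy=2.5))
E
```

```text
19.8 [-50.  -18.  395.2] F [-0.4  0.5 -5.7] T [ 0.02 -0.08  0.01] 14.0
20.53 [-50.  -17.9 366.1] F [ 0.1  0.5 -6.7] T [-0.02 -0.08  0.03] 13.9
20.78 [-50.  -18.  365.4] F [-0.2  0.8 -6.1] T [ 0.   -0.12  0.02] 13.8
21.03 [-50.  -18.  364.4] F [ 1.1 -0.  -6. ] T [-0.03 -0.04 -0.01] 13.4
21.28 [-50.  -18.1 363.5] F [ 1.2 -0.4 -5.8] T [-0.04 -0.    0.01] 13.9
21.53 [-50.  -18.  362.7] F [ 0.3  0.9 -6.4] T [-0.02 -0.05 -0.  ] 13.5
21.78 [-50.  -18.  361.9] F [-0.5  0.3 -5.5] T [-0.01 -0.09  0.01] 13.6
22.03 [-50.  -17.9 361.3] F [-1.  -0.1 -4.6] T [-0.04 -0.05 -0.02] 13.5
22.28 [-50.1 -17.8 360.8] F [-1.9  0.1 -0.7] T [-0.03  0.22 -0.02] 13.6
```

View pics/s6.png

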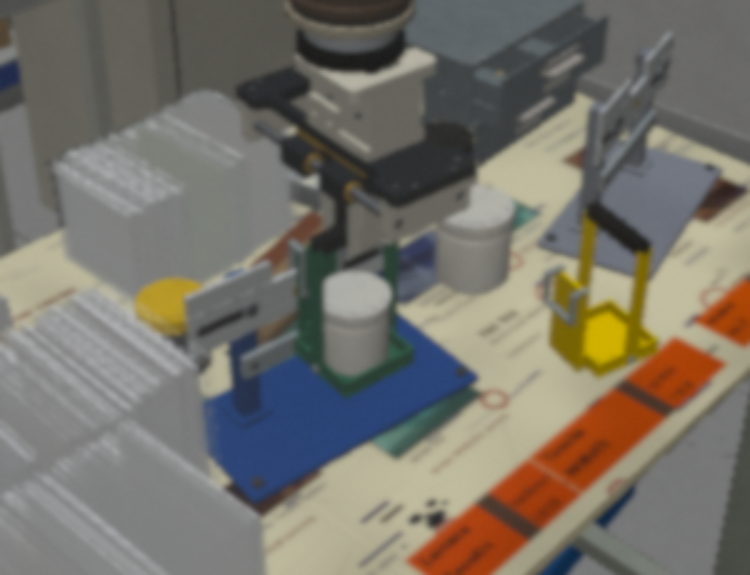

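The hook now rests on the ridge at TCP z≈361, as expected. I'll slide it towards +y under light contact until it drops.

```bash
python3 - <<'E'
from workcell import *
from h import *
y=-18;z=360.4
for i in range(40):
    y+=1.5; line_to(P3(-50,y,z),RB,vel=15);X,F=st(read_state)
    if F[2]>-1.5: z+=.2
    if F[2]<-4: z-=.5
    if z<358.5 or abs(F[1])>7 or abs(F[0])>10 or y>12: break
print(y,z)
E
```

```text
22.58 [-50.1 -16.3 360.6] F [-2.9 -1.3  0.9] T [-0.35  0.41 -0.09] 13.2
22.83 [-50.1 -15.1 360.5] F [-3.2 -2.9 -0.2] T [-0.7   0.47 -0.11] 13.7
23.08 [-50.  -13.6 360.6] F [-1.1 -2.3 -0.8] T [-0.82  0.41 -0.16] 13.3
23.33 [-49.9 -11.9 360.9] F [-1.4 -2.6 -1.6] T [-0.59  0.29 -0.08] 13.9
23.58 [-50.  -10.2 361. ] F [-1.1 -1.3 -3.8] T [-0.39  0.26 -0.12] 13.5
23.83 [-50.   -8.8 361. ] F [-0.1 -1.  -3.9] T [-0.34  0.16 -0.09] 13.6
24.08 [-50.   -7.3 361. ] F [-1.2 -1.  -4. ] T [-0.26  0.11 -0.04] 14.2
24.34 [-50.1  -5.7 360.6] F [-2.1 -0.5 -2.5] T [-0.27  0.24 -0.04] 13.5
24.59 [-50.   -4.3 360.3] F [-0.6  0.5 -5.1] T [ 0.07 -0.03  0.05] 13.5
24.85 [-50.   -3.  359.7] F [-0.1 -0.  -6. ] T [-0.02 -0.05  0.02] 13.4
25.11 [-50.   -1.4 359.4] F [-0.2 -0.4 -6.3] T [ 0.   -0.05  0.01] 13.5
25.37 [-5.000e+01  1.000e-01  3.589e+02] F [ 0.4 -0.1 -5.5] T [-0.01 -0.05  0.03] 13.5
0.0 358.49999999999994
```

It dropped into the notch from sy≈-4.5 onward. I'll lower it at about sy -1.5, watching the side forces.

```bash
python3 - <<'E'
from workcell import *
from h import *
y=-1.5;z=358.5
line_to(P3(-50,y,z),RB,vel=15);X,F=st(read_state)
while z>351:
    z-=1.5;line_to(P3(-50,y,z),RB,vel=15);X,F=st(read_state)
    if abs(F[1])>6 or abs(F[0])>6 or F[2]>3: print("stop");break
E
```

```text
25.62 [-49.9  -1.7 358.4] F [-0.  -0.3 -5.6] T [ 0.02 -0.09  0.01] 13.2
25.88 [-50.   -1.5 356.9] F [-0.1  0.6 -6.1] T [-0.05 -0.15  0.01] 13.5
26.12 [-50.   -1.5 355.3] F [-0.5  0.6 -5.4] T [ 0.03 -0.06  0.  ] 14.0
26.38 [-49.9  -1.4 354.1] F [ 0.2  0.9 -5.5] T [ 0.08 -0.16 -0.03] 13.2
26.62 [-49.9  -1.4 352.8] F [-0.4  0.6 -2. ] T [ 0.14 -0.09 -0.02] 13.7
26.88 [-49.8  -1.5 350.8] F [ 1.   0.1 -4.4] T [ 0.19 -0.28  0.02] 13.4
```

```bash
python3 - <<'E'
from workcell import *
from h import *
y=-1.5;z=351.
while z>338:
    z-=1;line_to(P3(-50,y,z),RB,vel=12);X,F=st(read_state)
    if abs(F[1])>8 or abs(F[0])>10 or F[2]>12: print("stop");break
    if X[2]<342.5 and F[2]>2: print("floor?");break
E
```

```text
27.12 [-49.8  -1.6 349.8] F [ 0.1  0.2 -4.4] T [ 0.17 -0.33 -0.05] 13.5
27.38 [-49.9  -1.7 348.7] F [ 2.6  1.2 -5.6] T [ 0.08 -0.48 -0.08] 14.0
27.62 [-49.9  -1.7 347.7] F [ 1.2  0.9 -8. ] T [ 0.08 -0.58  0.  ] 13.7
27.88 [-49.9  -1.7 346.7] F [ 2.5  0.1 -8.1] T [ 0.   -0.67 -0.02] 13.7
28.12 [-49.9  -1.6 345.7] F [ 2.8  0.8 -7.9] T [ 0.01 -0.74  0.05] 13.5
28.38 [-49.9  -1.7 344.7] F [ 3.   0.5 -8.5] T [ 0.03 -0.7  -0.02] 13.7
28.62 [-50.   -1.6 343.8] F [  4.    0.2 -10.2] T [ 0.02 -0.71  0.01] 13.5
28.88 [-50.1  -1.5 343. ] F [ 2.9  1.  -8.1] T [-0.11 -0.5  -0.06] 13.7
29.12 [-50.2  -1.3 342.2] F [ 1.2 -0.7 -5.7] T [-0.06 -0.37 -0.01] 13.6
29.38 [-50.2  -1.3 341.4] F [-0.3  0.2 -4.1] T [-0.01 -0.14 -0.01] 13.8
29.62 [-50.4  -1.1 341. ] F [-2.9 -2.   5.5] T [-0.34  0.48 -0.08] 13.7
floor?
```

It's past the ball and on the floor at TCP z 341.0, the same height as at home on the grey stand. I'll ease off the press, check with a picture, then release.

```bash
python3 - <<'E'
from workcell import *
from h import *
line_to(P3(-50,-1.5,340.6),RB,vel=10);X,F=st(read_state)
line_to(P3(-50.2,-1.4,341.0),RB,vel=10);X,F=st(read_state)
for n in("wrist","scene","side"):
    c=capture(n);np.savez(f"pics/{n}7.npz",**c)
    im=c["pixels"] if n=="wrist" else cv2.resize(c["pixels"][170:400,160:460],None,fx=2.5,fy=2.5)
    cv2.imwrite(f"pics/{n}7.png",im)
E
```

```text
29.88 [-50.3  -1.2 341.1] F [-2.7 -0.9  5.1] T [-0.05  0.41 -0.04] 13.6
30.12 [-50.3  -1.2 341.1] F [-2.6  0.9  2.9] T [ 0.18  0.25 -0.06] 13.6
```

View pics/scene7.png

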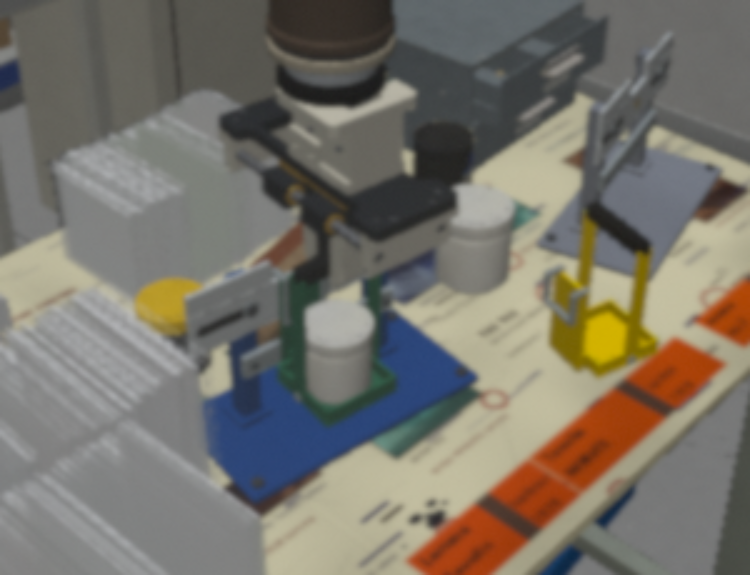

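View pics/wrist7.png

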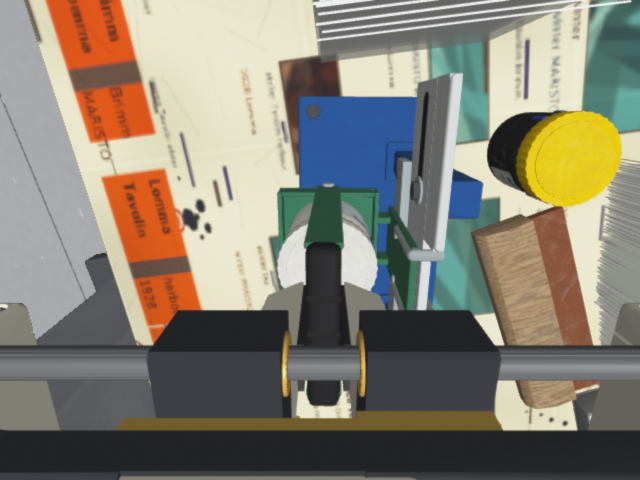

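The wrist view shows the hook wire at (420,255) px, sunk into the notch below the ridge. The jar stands in the tray. Releasing and backing straight up.

```bash
python3 - <<'E'
from workcell import *
from h import *
open_jaws();X,F=st(read_state)
line_to(P3(-50.2,-1.4,380),RB,vel=60);st(read_state)
line_to(P3(-50.2,-1.4,490),RB,vel=120);dwell(.3);st(read_state)
for n in("wrist","scene","side"):
    c=capture(n);np.savez(f"pics/{n}8.npz",**c)
    im=c["pixels"] if n=="wrist" else cv2.resize(c["pixels"][170:400,160:460],None,fx=2.5,fy=2.5)
    cv2.imwrite(f"pics/{n}8.png",im)
    if n=="wrist":
        P=cloud(c);pix=c["pixels"].astype(int);Z=P[...,2]
        m=(Z>168)&(Z<215)&(pix.max(-1)<80)&(np.abs(P[...,1]-366)<60)&(np.abs(P[...,0]-529)<40)
        q=P[m];print("bar",m.sum(),q.mean(0).round(1),np.percentile(q[:,2],[50,95]).round(1),cv2.minAreaRect(q[:,:2].astype(np.float32)))
        b=q.mean(0)-O;print("bar sx,sy",b@d,b@l)
E
```

```text
31.57 [-50.2  -1.4 341. ] F [-0.1 -0.2  0.4] T [ 0.03 -0.08 -0.01] 92.0
32.38 [-50.2  -1.5 379.8] F [-0.2 -0.3  0.6] T [-0.03 -0.13 -0.  ] 91.9
33.74 [-50.1  -1.5 489.6] F [ 0.2 -0.3 -0.6] T [-0.02 -0.08  0.02] 91.7
bar 1616 [527.5 367.6 183.3] [183.7 185. ] ((527.1109008789062, 365.5663757324219), (72.7330322265625, 14.965176582336426), 79.35557556152344)
bar sx,sy -51.513303000129014 0.7116813652127079
```

View pics/wrist8.png

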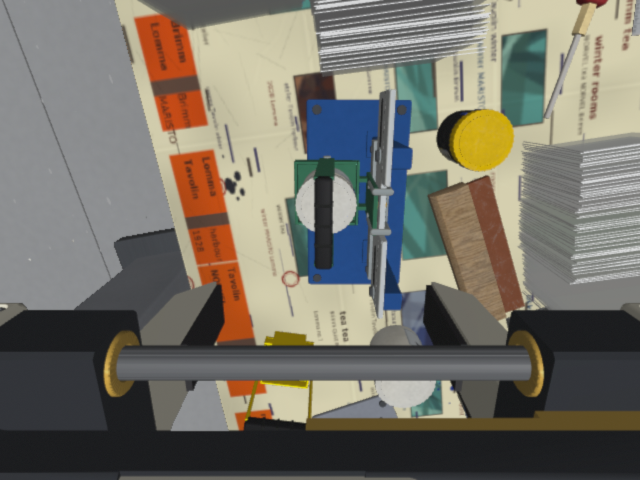

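View pics/scene8.png

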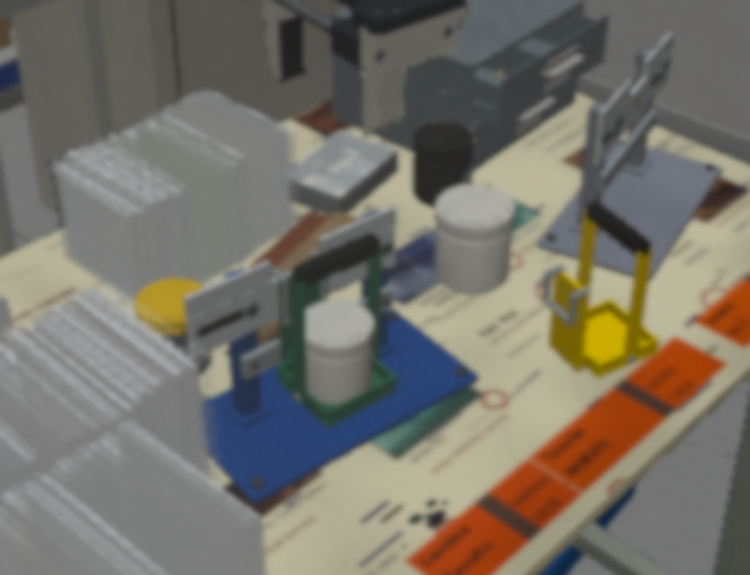

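View pics/side8.png

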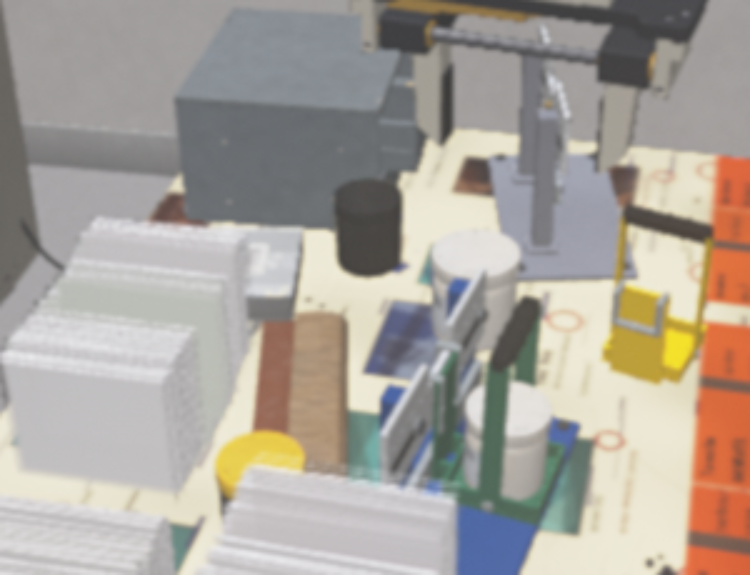

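The caddy hangs home: bar depth height is 183.7 mm here against 183.8 mm on the grey stand. The jar is in the tray and nothing else has moved. Handing in.

```bash
python3 - <<'E'
from workcell import *
sign_off();print(read_state()["time"])
E
```

```text
the job is handed in; nothing more can be done
the job is handed in; nothing more can be done
```

The caddy, with its jar, now hangs on the blue stand, fully home in the notch. I handed the job in at about 34 s.

**What I did**
- **Lift-off:** I gripped the bar and pulled up past the grey catch, at about 7 N beyond the weight. I then carried the caddy level to the blue rail without setting it down.
- **Finding the notch:** I felt along the blue ridge with a few newtons until the hook dropped in.
- **Seating:** I lowered it past the ball to the notch floor, with about 12 N on the rail at most, then released and backed straight up.

**Last checks**
- **Height:** The tool touched the floor at z 341.0 mm, against 341.1 mm when I gripped the caddy at home on the grey stand. After release, the grip bar read 183.7 mm high, against 183.8 mm on the grey stand.
- **Cameras:** The pictures show the wires in the notch, the jar in the tray and the other things apparently undisturbed. I judged those by eye, not by measuring.
- **Gripper:** It is clear of everything, with about zero force.

**What did not go cleanly**
- My first touch-down, on the +y side, met something about 6 mm above the ridge, with up to about 5 N sideways. It was probably a post behind the rail, because the rail sits about 20 mm off the stand's middle. I lifted off and felt from the other side.
- While coming off the grey rail, the hook rubbed it with up to 8 N until I shifted it about 1.7 mm.

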